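# Fill the relay bin and press its label holder home

### The arm

A 7-joint arm with a two-finger parallel gripper is mounted at the origin on the work surface. World frame = base frame: x ahead of the robot, y to its left, z up, the work surface at z = 0. Lengths are in m, angles in rad, forces in N, time in s.
With the tool pointing down it reaches from about 0.425 to 0.925 m from the base axis. Payload 6.8 kg.
Tool frame: the origin (TCP) lies midway between the tips of the shut fingers; the grasp point (between the pads) lies 19 mm behind it; z points along the fingers, y is the direction in which the jaws open and shut (so a half turn about z gives the same grasp; the last joint's range is limited). The gripper opens to 85 mm and grips with 20 to 120 N. Pads are 22 mm wide; open, the fingers measure 114 mm over their backs; the gripper's body (76 mm by 85 mm) begins 54 mm behind the grasp point. The pads swing forward as they close: fully open they stand 13 mm farther back than shut.
Start: joints at [-1.372, 0.477, 0.022, 1.555, -0.011, 1.109, -0.083], TCP at [0.204, 0.644, 0.201] pointing down, gripper open.
Joint ranges: [-2.96, 2.96], [-0.34, 2.1], [-1.41, 1.46], [0.24, 2.44], [-1.37, 4.51], [0.17, 1.92], [-2.96, 2.96]. Speed limits (rad/s): [2.39, 2.39, 3.14, 3.14, 3.14, 3.14, 3.14].

### API

Orientations are given as a rotation vector (axis times angle).
In Python, from bench import r gives the robot as it stands. The module is installed in compiled form; this text tells all that it offers.
- The arm moves only by the tool apply_moves, never from a script. Its argument "plan" is a list that holds one entry, the list of rows, each a list of 7 numbers: the turn, a rotation vector about the tool's x, y, z scaled (see below), then the shift along the tool's x, y, z scaled (see below), then the closure, from -1 (fully open) to 1 (shut). In form: [[[wx, wy, wz, tx, ty, tz, grip], ...]]. A call has 1 to 12 rows; each row is the pose to reach, as a shift and turn from the pose commanded when the call began, along the tool's axes at that moment, turning the shorter way round; what a row does not reach only later rows make up. The controller multiplies each number of a shift by 0.4 m and each number of a turn by 180 degrees. A row lasts 1/12 s, in which the tool goes at most 41.7 mm and 7.16 degrees, less where a joint would pass 70% of its speed; a pose out of reach is approached as far as the arm can. A call with a number of a shift or a turn outside -1 to 1 is refused whole. A call with a gripper value outside its range is refused whole. The fingers move at their own pace and stop on an object; "force" is the grip in N (left out, the last holds). Time passes only in rows, so rows that repeat a pose let the fingers close. It gives the time, the measured TCP pose, the force and the opening at its end, in the units of the state.
- r.get_obs(): the state, without advancing time (a new reading comes with each control period).
- r.grab_frame(name): name is "scene" or "top"; returns a dict with "pixels" (400x640x3 uint8, blue, green, red), "fx", "fy", "cx", "cy" (pixels), "k1" (the pictures are not rectified: a ray, as slopes to the right and down, at radius r is drawn at 1 + k1 r^2 times it, then the intrinsics apply), "pose" (4x4, takes a point from camera to world coordinates). Camera axes: x right, y up, looking along -z (the intrinsics and any distortion apply to the point x, -y, -z); pixel columns grow to the right and rows downward; lengths in m; the calibration is good to about 2 mm. A picture is of the moment at which its call begins. There is no depth.
- r.hand_in(): hands the job in, once; it reports no verdict.
The state is a dict: "clock": time; "joints": joint angles; "qvel": joint speeds; "tau": joint torques, N m; "tcp_pos": TCP position; "orientation": TCP orientation; "contact_force": force on the tool from outside, world axes, zero at the start; "moment": the same for the moment, N m; "grip_width": finger opening in m.
Only numpy, scipy, OpenCV 4.12 (cv2) and the standard library are available. Lean on these libraries where they do the work, as an engineer would, in place of code of your own. Each camera call takes 0.05 s, during which the arm holds its last target. There are 200 camera calls.

### The job

One relay is already in the grey parts bin: put more in from the blue mat until the bin holds exactly three, and leave the other two on the mat. Then take the white label holder from its black rack, slide its tongue down behind the lip on the front of the bin (the side towards the robot) and, feeling your way without ramming it, push it against the spring until its shoulders sit on the end stops of the lip. Finish while holding it pressed fully home: do not let go, or the spring lifts it again.

Things in the scene. Friction and masses are not known exactly. Their poses are not given: they have to be found in the camera images.
- bin: grey open bin, fixed; sizes in mm. Origin: centre of its underside, on the bench. 160 (x) x 130 (y) x 38 tall, walls and floor 4 thick. Outside its front (-x) wall is the label slot, open at the top: a lip 4 thick, 76 wide, 30 tall stands 6.5 off the wall, its edge flared outward up to 38 high to lead the tongue in; end stops 30 tall close the gap's ends, leaving a slot 55 long (y).
- bin_seat (a point): middle of the label slot's mouth, 30 above the bench, level with the tops of the end stops; axes as the bin's (x across the slot from lip to bin wall, y along the slot). In bin axes it lies at (-83.25, 0, 30).
- strip (a joint): spring strip inside the slot: 0 at rest (its top 16 below bin_seat), grows as it is pushed down; about 0.006 m when the label holder is home. It pushes up with about 4 N at rest and 8 N at home; it does not latch.
- mat: blue antistatic mat 150 x 150 x 3, fixed on the bench. Origin: centre of its underside.
- relay0_center (a point): centre of a relay: black block 13 (its x) x 28 (its y) x 26 tall (z), 20 g, standing upright; at the start it stands on the mat. All five relays are alike.
- relay1_center (a point): centre of a relay: black block 13 (its x) x 28 (its y) x 26 tall (z), 20 g, standing upright; at the start it stands on the mat. All five relays are alike.
- relay2_center (a point): centre of a relay: black block 13 (its x) x 28 (its y) x 26 tall (z), 20 g, standing upright; at the start it stands on the mat. All five relays are alike.
- relay3_center (a point): centre of a relay: black block 13 (its x) x 28 (its y) x 26 tall (z), 20 g, standing upright; at the start it stands on the mat. All five relays are alike.
- relay4_center (a point): centre of a relay: black block 13 (its x) x 28 (its y) x 26 tall (z), 20 g, standing upright; at the start it stands alone in the bin. All five relays are alike.
- rack: black block 60 (x) x 96 (y) x 30 tall, fixed, whose slot keeps the label holder upright by its tongue (22 deep, 1.5 play). Origin: centre of its underside.
- holder: white label holder, about 60 g, an upright plate, the same front and back; x is across its thickness, y along its width, z up. Origin: middle of the tongue's lower edge. Tongue 50 wide, 22 tall, 4 thick; above it the plate is 74 wide, 4 thick and 50 tall, so that it has a 12 wide shoulder on each side of the tongue; total height 72. At the start it stands in the rack with its shoulders on the rack's top.
- holder_shoulder (a point): point of the label holder level with the undersides of its shoulders, 22 above the tongue's lower edge, in mid width and thickness. It coincides with bin_seat when home.
- holder_grip (a point): centre of the label holder's grip bar: 10 thick (x), 50 wide (y), 22 tall; 39 above the shoulders.
- spool: bystander: metal spool 60 across, 45 tall, beyond the work; leave alone. Origin: centre of its underside.
- jar: bystander: jar 52 across, 75 tall, beyond the work; leave alone. Origin: centre of its underside.
- board: bystander: green circuit board 80 x 120, 16 tall, beyond the work; leave alone. Origin: centre of its underside.
Mind the look-alikes: they are no part of the job. Leave any yellow look-alike of the part that bears relay3_center alone.

How it is judged:
By the outcome, as a careful person would: the job done as asked, in the order asked, and still so for the second after the job is handed in, while the arm keeps its last pose, push and grip.
It also fails if it takes over 72 s, if anything falls off the work surface, if the arm or the gripper's body presses on something with over 40 N, if the wrist force passes 120 N, or if a joint passes its speed limit or range.

## Working session

There is one attempt and no reset: what is moved stays moved. The work goes in short steps, Python scripts to look and compute and a tool call to move; the robot and the scene stay as the last step left them, time stands still between calls to the robot, and variables do not carry over. Pictures are saved under pics/ and viewed, on a budget of 10 in all, crops included, one or two more only if the job needs it, and the job is handed in when it is done.

Besides the shell and the picture viewer there is one more tool, called after "Request:" in YAML: its name, and indented under it one key for each argument. apply_moves: Moves the arm, as the interface text tells. Its arguments: {"type":"object","properties":{"plan":{"type":"array","items":{"type":"array","items":{"type":"array","items":{"type":"number","minimum":-1,"maximum":1}}}},"force":{"type":"number"}},"required":["plan"]}

```bash
mkdir -p pics; cat > h.py <<'E'
import numpy as np, cv2
from scipy.spatial.transform import Rotation as R
from bench import r
def grab(n,save=None):
    f=r.grab_frame(n)
    f['pixels']=np.ascontiguousarray(f['pixels']); f['pose']=np.array(f['pose'])
    if save: cv2.imwrite('pics/'+save,f['pixels'])
    return f
def ray(f,u,v):
    K=np.array([[f['fx'],0,f['cx']],[0,f['fy'],f['cy']],[0,0,1.]])
    p=cv2.undistortPoints(np.array([[[u,v]]],float),K,np.array([f['k1'],0,0,0.]))[0,0]
    P=f['pose']; d=P[:3,:3]@np.array([p[0],-p[1],-1]); return P[:3,3],d
def at(f,u,v,z):
    o,d=ray(f,u,v); return o+d*(z-o[2])/d[2]
def proj(f,X):
    P=f['pose']; c=P[:3,:3].T@(np.asarray(X,float)-P[:3,3]); a=np.array([c[0],-c[1]])/-c[2]
    a=a*(1+f['k1']*(a@a)); return np.array([f['fx']*a[0]+f['cx'],f['fy']*a[1]+f['cy']])
E
python3 - <<'E'
from h import *
np.set_printoptions(precision=4,suppress=True)
for n in('scene','top'):
    f=grab(n,n+'0.png'); print(n,f['fx'],f['cx'],f['cy'],f['k1']);print(f['pose'])
print(r.get_obs())
E
```

```text
scene 495.2204167217058 314.6335891497717 200.36619752501807 -0.15271893736927378
[[-0.1527 -0.6478  0.7464  1.3261]
 [ 0.9882 -0.0919  0.1224  0.0982]
 [-0.0106  0.7563  0.6542  0.7197]
 [ 0.      0.      0.      1.    ]]
top 398.3843396468978 318.3827812140773 203.6872739220832 -0.06368945673015901
[[ 0.0119  0.9863 -0.1643  0.4597]
 [-0.9999  0.0111 -0.0056  0.0047]
 [-0.0037  0.1644  0.9864  0.9005]
 [ 0.      0.      0.      1.    ]]
{'clock': 0.1, 'joints': array([-1.3721,  0.4777,  0.0223,  1.5563, -0.0115,  1.1093, -0.0831]), 'qvel': array([-0.0013, -0.0022,  0.0007, -0.0019,  0.0001,  0.0015, -0.    ]), 'tau': array([  0.0046, -59.7768,   1.6137, -28.1953,   0.0129,   0.0051,
        -0.    ]), 'tcp_pos': array([0.2037, 0.6429, 0.1997]), 'orientation': array([-0.4799, -3.1045,  0.0027]), 'contact_force': array([-0.0788,  0.471 , -0.0582]), 'moment': array([ 0.0312,  0.0274, -0.0371]), 'grip_width': 0.08556040241512927}
```

View pics/top0.png

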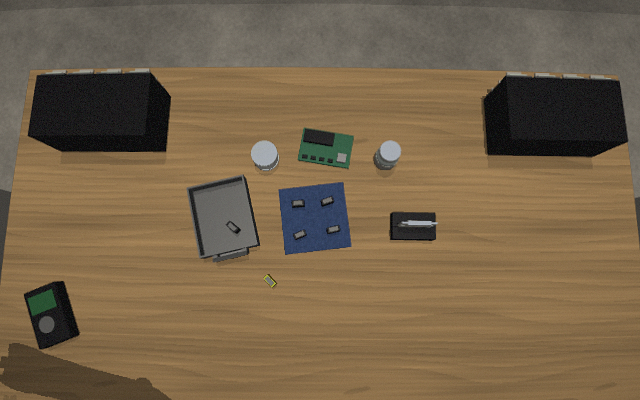

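View pics/scene0.png

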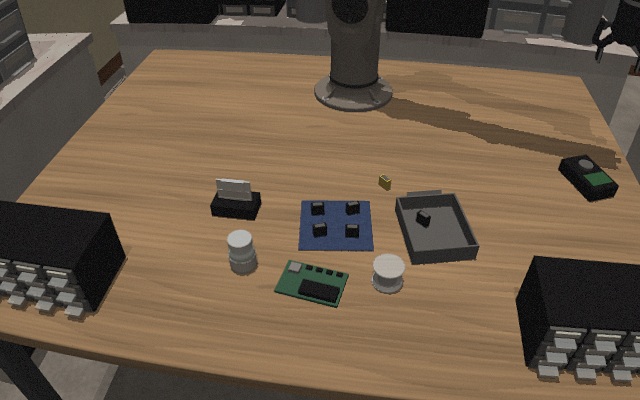

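The top picture shows four black relays on the mat at (298,203), (327,201), (300,235) and (333,229), and one in the bin at (233,227). The bin slot is at (230,255), the holder in its rack at (415,224). A yellow look-alike lies at (270,281). The candidates for a relay are those five black blocks plus the yellow one, which I exclude. Next, a close crop plus measurements.

```bash
python3 - <<'E'
from h import *
np.set_printoptions(precision=4,suppress=True)
f=grab('top'); im=f['pixels']
c=im[172:300,184:444]; cv2.imwrite('pics/crop1.png',cv2.convertScaleAbs(cv2.resize(c,None,fx=3,fy=3,interpolation=cv2.INTER_CUBIC),alpha=1.5))
hsv=cv2.cvtColor(im,cv2.COLOR_BGR2HSV)
blue=cv2.inRange(hsv,(100,90,30),(130,255,255)); blue=cv2.morphologyEx(blue,cv2.MORPH_CLOSE,np.ones((15,15)))
n,l,s,ce=cv2.connectedComponentsWithStats(blue); k=1+np.argmax(s[1:,4])
cn=cv2.findContours((l==k).astype(np.uint8),0,2)[0][0]
box=cv2.boxPoints(cv2.minAreaRect(cn)); print('mat',[at(f,*p,.003)[:2] for p in box])
mat=cv2.erode((l==k).astype(np.uint8),np.ones((5,5)))
m=((mat>0)&(hsv[...,1]<80)).astype(np.uint8)
# relays tops: low saturation, brighter
n,l,s,ce=cv2.connectedComponentsWithStats(m)
for i in range(1,n):
    if s[i,4]<15: continue
    rect=cv2.minAreaRect(cv2.findContours((l==i).astype(np.uint8),0,2)[0][0]); b=cv2.boxPoints(rect)
    w=np.array([at(f,*p,.029)[:2] for p in b]); e=[w[1]-w[0],w[2]-w[1]]; L=[np.linalg.norm(x) for x in e]
    a=e[int(np.argmax(L))]; print(s[i],ce[i],'c',w.mean(0),'L',L,'ang',np.degrees(np.arctan2(a[1],a[0]))%180, 'ctr',at(f,*ce[i],.029)[:2])
g=cv2.cvtColor(im,cv2.COLOR_BGR2GRAY)
wm=((g>110)&(hsv[...,1]<60)).astype(np.uint8); wm[:, :380]=0; wm[:,460:]=0; wm[:205]=0; wm[245:]=0
ys,xs=np.nonzero(wm); print('holder px',xs.min(),xs.max(),ys.min(),ys.max(),len(xs))
E
```

```text
mat [array([0.6409, 0.1042]), array([ 0.6606, -0.0459]), array([ 0.5134, -0.0632]), array([0.4945, 0.0831])]
[321 196  13  10  80] [326.8875 200.425 ] c [ 0.6122 -0.0091] L [np.float64(0.028192273371339914), np.float64(0.014946941483520312)] ang 109.34991288437381 ctr [ 0.6125 -0.0092]
[292 200  12   8  77] [297.2597 202.8182] c [0.6048 0.056 ] L [np.float64(0.024454854849292742), np.float64(0.015744403907644266)] ang 90.64167288680441 ctr [0.6063 0.0565]
[327 225  13   9  78] [332.9872 228.8974] c [ 0.5491 -0.0229] L [np.float64(0.02804564931628642), np.float64(0.013386556907350352)] ang 101.99706075373554 ctr [ 0.5492 -0.0231]
[293 229  14  11  79] [299.481  234.1266] c [0.5367 0.05  ] L [np.float64(0.02741051545560621), np.float64(0.013792577676224854)] ang 117.39493481869792 ctr [0.5368 0.0503]
holder px 402 437 220 225 129
```

View pics/crop1.png

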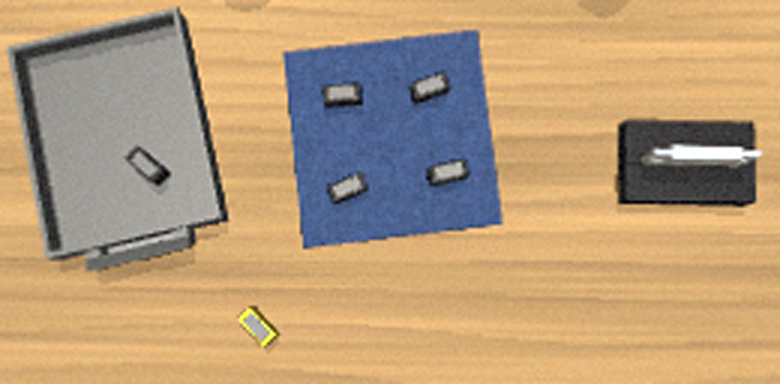

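The crop confirms the choice: black relays with grey tops, including B at crop (342,94) and C at crop (347,187), which are the two nearest the bin. The look-alike is clearly yellow, at crop (257,326). The holder's top is at about crop (708,153), and the bin's rim corners show as (10,46), (180,8), (226,221), (50,258). Now the bin pose and the first move numbers.

```bash
cat >> h.py <<'E'
def mv(x,y,z,yaw):
    """numbers for a move to TCP x,y,z, tool down, tool y axis at yaw deg"""
    o=r.get_obs(); T=R.from_rotvec(o['orientation'])
    a=np.radians(yaw); yv=np.array([np.cos(a),np.sin(a),0]); zv=np.array([0,0,-1.]); xv=np.cross(yv,zv)
    G=R.from_matrix(np.column_stack([xv,yv,zv])); 
    w=(T.inv()*G).as_rotvec()/np.pi; t=T.inv().apply(np.array([x,y,z])-o['tcp_pos'])/.4
    print('t=%.2f'%o['clock'],'turn',np.round(w,4),'shift',np.round(t,4),'rows>=%.1f'%max(np.linalg.norm(t)*.4/.0417,np.linalg.norm(w)*180/7.16))
E
python3 - <<'E'
from h import *
np.set_printoptions(precision=4,suppress=True)
f=grab('top')
uv=(np.array([[10,46],[180,8],[226,221],[50,258]])+.5)/3-.5+[184,172]
W=np.array([at(f,*p,.038) for p in uv])[:,:2]
M=np.array([[80,65],[80,-65],[-80,-65],[-80,65]])/1000
c=W.mean(0); H=M.T@(W-c); a=np.arctan2(H[0,1]-H[1,0],H[0,0]+H[1,1]); Rm=np.array([[np.cos(a),-np.sin(a)],[np.sin(a),np.cos(a)]])
print('bin',c,np.degrees(a),'res',W-c-M@Rm.T)
print('seat',c+Rm@[-.08325,0]); print('bin relay',at(f,*((np.array([148,160])+.5)/3-.5+[184,172]),.03))
print('holder top',at(f,419.7,222.7,.08))
s=grab('scene'); cv2.imwrite('pics/crop2.png',cv2.convertScaleAbs(cv2.resize(s['pixels'][165:275,205:485],None,fx=2.85,fy=2.85,interpolation=cv2.INTER_CUBIC),alpha=1.4))
mv(.606,.056,.12,0.6)
E
```

```text
bin [0.5746 0.2201] 13.7685976219658 res [[ 0.001   0.0006]
 [ 0.0001  0.001 ]
 [-0.0017 -0.001 ]
 [ 0.0007 -0.0006]]
seat [0.4938 0.2003]
bin relay [0.555  0.1973 0.03  ]
holder top [ 0.5587 -0.2017  0.08  ]
t=0.25 turn [-0.0002  0.0002  0.399 ] shift [-1.402  -1.0956  0.2013] rows>=17.2
```

View pics/crop2.png

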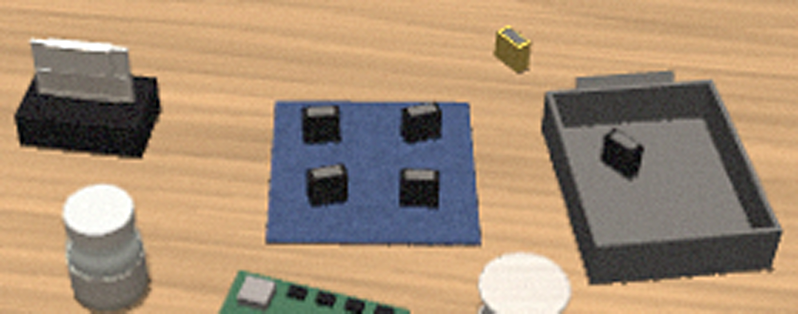

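Scene crop: the holder is upright in the rack at crop (82,70). Four relays stand on the mat, one is in the bin at (622,152), and the yellow block is apart at (512,48), in line with the top view. Moving towards relay B.

Request:
apply_moves:
  plan:
    - [[0,0,0.2,-0.9,-0.7,0.0,0],[0,0,0.2,-0.9,-0.7,0.0,0],[0,0,0.2,-0.9,-0.7,0.0,0],[0,0,0.2,-0.9,-0.7,0.0,0],[0,0,0.2,-0.9,-0.7,0.0,0],[0,0,0.2,-0.9,-0.7,0.0,0],[0,0,0.2,-0.9,-0.7,0.0,0],[0,0,0.2,-0.9,-0.7,0.0,0],[0,0,0.2,-0.9,-0.7,0.0,0],[0,0,0.2,-0.9,-0.7,0.0,0]]
  force: 30

```text
clock: 1.08
tcp_pos: [0.4409, 0.2985, 0.2008]
orientation: [-1.416, -2.804, -0.001]
contact_force: [1.1, -0.4, 0.7]
grip_width: 0.0427
```

```bash
python3 - <<'E'
from h import *
mv(.606,.056,.08,0.6); print(r.get_obs())
E
```

```text
t=1.08 turn [ 1.000e-04 -1.000e-04  1.991e-01] shift [-0.733  -0.028   0.3019] rows>=7.6
{'clock': 1.0833, 'joints': array([-0.96034741,  0.24398755,  0.29463513,  1.91230304, -0.08395087,
        0.99656897,  0.00752564]), 'qvel': array([ 0.70690815, -0.00899413,  0.26936486,  0.03306185, -0.07100962,
       -0.01263787,  1.00020524]), 'tau': array([ -4.74718273, -41.97843432,   1.90703698, -25.33740342,
         0.10120741,   0.22017139,  -1.38093397]), 'tcp_pos': array([0.44087006, 0.29849956, 0.20082679]), 'orientation': array([-1.41569356e+00, -2.80449551e+00, -8.35072663e-04]), 'contact_force': array([ 1.05790252, -0.43272431,  0.74009536]), 'moment': array([-0.04997122, -0.03292161, -0.04109552]), 'grip_width': 0.04271159148409023}
```

Request:
apply_moves:
  plan:
    - [[0,0,0.2,-0.73,-0.03,0.3,0],[0,0,0.2,-0.73,-0.03,0.3,0],[0,0,0.2,-0.73,-0.03,0.3,0],[0,0,0.2,-0.73,-0.03,0.3,0],[0,0,0.2,-0.73,-0.03,0.3,0],[0,0,0.2,-0.73,-0.03,0.3,0],[0,0,0.2,-0.73,-0.03,0.3,0],[0,0,0.2,-0.73,-0.03,0.3,0],[0,0,0.2,-0.73,-0.03,0.3,0],[0,0,0.2,-0.73,-0.03,0.3,0],[0,0,0.2,-0.73,-0.03,0.3,0]]

```text
clock: 2.0
tcp_pos: [0.6035, 0.0592, 0.0806]
orientation: [-2.212, -2.23, -0.0]
contact_force: [0.3, 0.1, 0.3]
grip_width: 0.0431
```

```bash
python3 - <<'E'
from h import *
mv(.606,.056,.009,0.6); f=grab('top'); s=grab('scene')
a=cv2.resize(f['pixels'][175:265,270:370],None,fx=4,fy=4,interpolation=2); b=cv2.resize(s['pixels'][180:270,290:390],None,fx=4,fy=4,interpolation=2)
cv2.imwrite('pics/v3.png',cv2.convertScaleAbs(np.hstack([a,b]),alpha=1.5))
E
```

```text
t=2.00 turn [-0.0002 -0.0002 -0.0008] shift [-0.0082  0.0062  0.1789] rows>=1.7
```

View pics/v3.png

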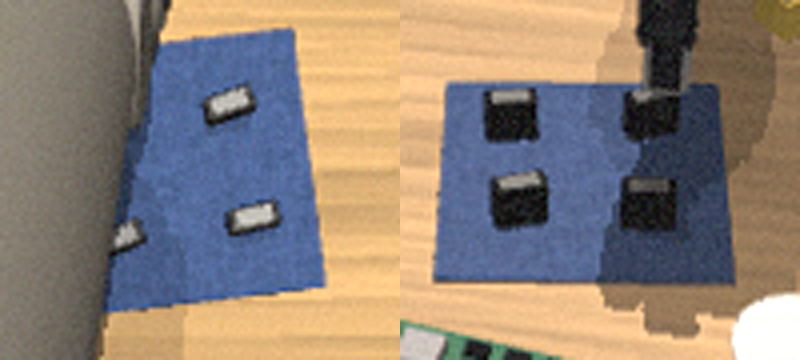

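The picture (left top view, right scene view) shows the gripper hiding relay B from above. In the scene view, B's top is at picture (648,186), about scene (352,226.5), free of the fingers. I'll cross-check B from the scene ray.

```bash
python3 - <<'E'
from h import *
s=grab('scene'); print(at(s,352,226.5,.029), 'C',at(s,290+250/4,180+98/4,.029),'tcp px',proj(s,r.get_obs()['tcp_pos']))
E
```

```text
[0.60683075 0.05561134 0.029     ] C [0.53999781 0.05018817 0.029     ] tcp px [355.56844364 206.25946242]
```

Request:
apply_moves:
  plan:
    - [[0,0,0,-0.008,0.007,0.1,0],[0,0,0,-0.008,0.007,0.178,0],[0,0,0,-0.008,0.007,0.178,0],[0,0,0,-0.008,0.007,0.178,0],[0,0,0,-0.008,0.007,0.178,1],[0,0,0,-0.008,0.007,0.178,1],[0,0,0,-0.008,0.007,0.178,1],[0,0,0,-0.008,0.007,0.178,1],[0,0,0,-0.008,0.007,0.178,1],[0,0,0,-0.008,0.007,0.178,1]]
  force: 30

```text
clock: 2.98
tcp_pos: [0.607, 0.0551, 0.01]
orientation: [2.213, 2.229, 0.001]
contact_force: [0.0, -1.2, 0.0]
grip_width: 0.0001
```

```bash
python3 - <<'E'
from h import *
print(r.get_obs()['grip_width'],r.get_obs()['tcp_pos']); mv(.5978,.2515,.080,13.8)
E
```

```text
8.457672835138024e-05 [0.60697169 0.05511082 0.00996021]
t=2.98 turn [ 0.0003 -0.0001 -0.0743] shift [ 0.4912 -0.0192 -0.175 ] rows>=5.0
```

The gripper closed on nothing. I need to look.

Request:
apply_moves:
  plan:
    - [[0,0,0,0,0,-0.02,0],[0,0,0,0,0,-0.02,0],[0,0,0,0,0,-0.2,0],[0,0,0,0,0,-0.3,0],[0,0,0,0.2,0,-0.3,0],[0,0,0,0.3,0,-0.3,0],[0,0,0,0.4,0,-0.3,0],[0,0,0,0.4,0,-0.3,0],[0,0,0,0.4,0,-0.3,0]]

```text
clock: 3.73
tcp_pos: [0.6044, 0.2272, 0.1301]
orientation: [-2.196, -2.241, -0.008]
contact_force: [0.3, 2.0, -0.0]
grip_width: 0.0431
```

```bash
python3 - <<'E'
from h import *
f=grab('top'); s=grab('scene')
a=cv2.resize(f['pixels'][175:265,270:370],None,fx=4,fy=4,interpolation=2); b=cv2.resize(s['pixels'][180:270,290:390],None,fx=4,fy=4,interpolation=2)
cv2.imwrite('pics/v4.png',cv2.convertScaleAbs(np.hstack([a,b]),alpha=1.5))
E
```

```text
(no output)
```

View pics/v4.png

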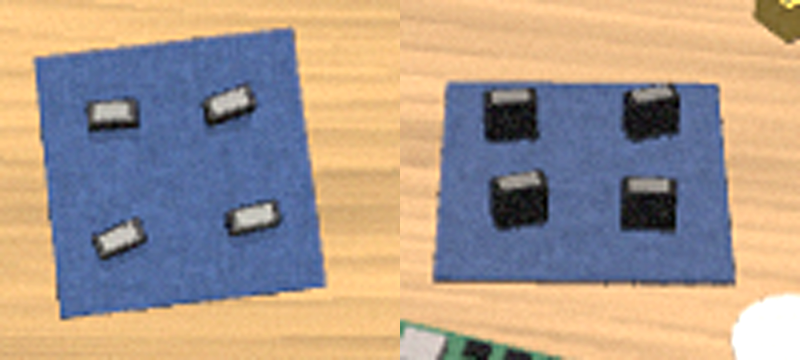

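All four relays are unmoved and upright, with B at picture left (112,112) and right (649,186). So either it was gripped and released in place or the gripper is not where I think. I'll check the gripper's drawn tip against the projected TCP.

```bash
python3 - <<'E'
from h import *
o=r.get_obs(); s=grab('scene'); T=R.from_rotvec(o['orientation']); p=o['tcp_pos']; print(p,o['grip_width'])
u,v=proj(s,p).astype(int); u0,v0=max(0,u-50),max(0,v-70)
c=cv2.resize(s['pixels'][v0:v0+110,u0:u0+100],None,fx=5,fy=5,interpolation=2); c=cv2.convertScaleAbs(c,alpha=1.6)
for q,col in((p,(0,0,255)),(p+T.apply([0,.0215,0]),(0,255,0)),(p+T.apply([0,-.0215,0]),(255,0,0)),(p+T.apply([0,0,-.073]),(0,255,255))):
    k=(proj(s,q)-[u0,v0])*5; cv2.circle(c,tuple(int(z) for z in k),4,col,-1)
cv2.imwrite('pics/v5.png',c)
E
```

```text
[0.60502541 0.21779372 0.12950079] 0.042668762830311506
```

View pics/v5.png

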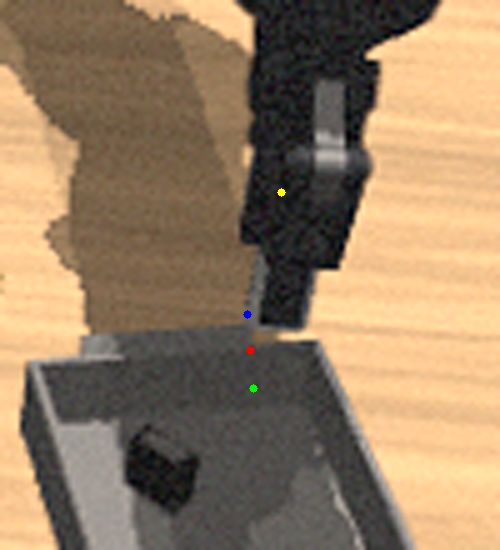

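The drawn finger tip is at picture (285,325), but the reported TCP projects to (250,350) and the front finger tip to (253,388). So the real tip sits well above or off the reported pose, which explains the clean miss. I'll calibrate it: shut the fingers over empty bench, take both views, then touch the bench gently.

```bash
python3 - <<'E'
from h import *
print(r.get_obs()['tcp_pos'],r.get_obs()['joints'],r.get_obs()['orientation']); mv(.46,-.10,.08,0)
E
```

```text
[0.60537537 0.21505976 0.12943741] [-0.76356358  0.52727948  0.45249891  1.72777301 -0.27330204  0.9495056
 -0.19570751] [ 2.21179993e+00  2.23039470e+00 -4.60984574e-04]
t=3.88 turn [0.     0.0002 0.0027] shift [-0.7845 -0.37    0.124 ] rows>=8.4
```

Request:
apply_moves:
  plan:
    - [[0,0,0,-0.78,-0.37,0.12,1],[0,0,0,-0.78,-0.37,0.12,1],[0,0,0,-0.78,-0.37,0.12,1],[0,0,0,-0.78,-0.37,0.12,1],[0,0,0,-0.78,-0.37,0.12,1],[0,0,0,-0.78,-0.37,0.12,1],[0,0,0,-0.78,-0.37,0.12,1],[0,0,0,-0.78,-0.37,0.12,1],[0,0,0,-0.78,-0.37,0.12,1],[0,0,0,-0.78,-0.37,0.12,1],[0,0,0,-0.78,-0.37,0.12,1],[0,0,0,-0.78,-0.37,0.12,1]]

```text
clock: 4.88
tcp_pos: [0.4601, -0.0982, 0.0816]
orientation: [2.214, 2.228, 0.001]
contact_force: [1.0, -0.5, -0.6]
grip_width: -0.0001
```

```bash
python3 - <<'E'
from h import *
f=grab('top'); s=grab('scene'); o=r.get_obs(); p=o['tcp_pos']; print(p,o['grip_width'],o['contact_force']); out=[]
T=R.from_rotvec(o['orientation'])
for g in(f,s):
    u,v=proj(g,p).astype(int); u0,v0=u-40,v-50
    c=cv2.convertScaleAbs(cv2.resize(g['pixels'][v0:v0+80,u0:u0+80],None,fx=5,fy=5,interpolation=2),alpha=1.6)
    for q,col in((p,(0,0,255)),(p+T.apply([0,0,-.073]),(0,255,255))):
        cv2.circle(c,tuple(int(z) for z in (proj(g,q)-[u0,v0])*5),3,col,-1)
    out.append(c); print(u0,v0)
cv2.imwrite('pics/v6.png',np.hstack(out))
E
```

```text
[ 0.46053482 -0.09723937  0.08158807] -4.506937293430852e-05 [-0.18875017  0.08131931  0.48690293]
330 220
249 106
```

View pics/v6.png

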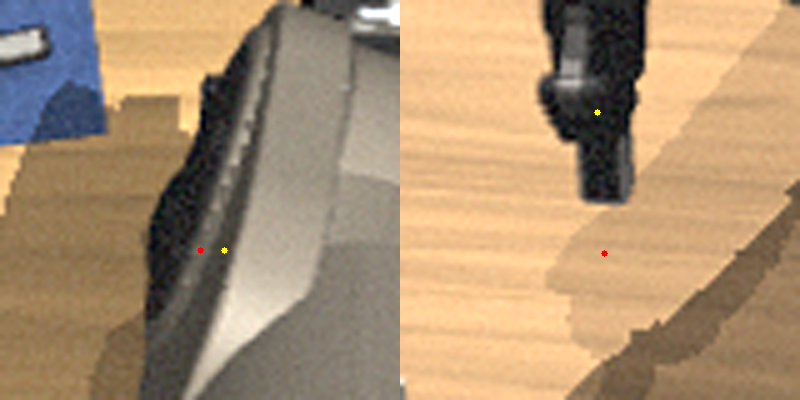

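The shut tip is drawn at right-panel (605,203), against a projected TCP of (604,253). That is about 10 px too high, or roughly 28 mm in z if it is vertical. A gentle bench touch will settle it.

Request:
apply_moves:
  plan:
    - [[0,0,0,0,0,0.09,1],[0,0,0,0,0,0.17,1],[0,0,0,0,0,0.17,1],[0,0,0,0,0,0.18,1],[0,0,0,0,0,0.185,1],[0,0,0,0,0,0.19,1],[0,0,0,0,0,0.19,1]]

```text
clock: 5.57
tcp_pos: [0.4608, -0.0979, 0.0064]
orientation: [2.212, 2.229, 0.002]
contact_force: [-0.1, 0.2, -0.6]
grip_width: -0.0006
```

Request:
apply_moves:
  plan:
    - [[0,0,0,0,0,0.005,1],[0,0,0,0,0,0.01,1],[0,0,0,0,0,0.015,1],[0,0,0,0,0,0.02,1],[0,0,0,0,0,0.02,1]]

```text
clock: 5.98
tcp_pos: [0.4596, -0.098, -0.0029]
orientation: [-2.213, -2.229, 0.0]
contact_force: [0.4, -0.9, -0.2]
grip_width: 0.0001
```

Already at -3 mm with no contact, so the reported z does read low. Continuing down.

Request:
apply_moves:
  plan:
    - [[0,0,0,0,0,0.01,1],[0,0,0,0,0,0.02,1],[0,0,0,0,0,0.03,1],[0,0,0,0,0,0.03,1]]

```text
clock: 6.32
tcp_pos: [0.4591, -0.098, -0.0155]
orientation: [-2.213, -2.229, 0.002]
contact_force: [0.2, -0.3, -0.4]
grip_width: 0.0001
```

Request:
apply_moves:
  plan:
    - [[0,0,0,0,0,0.008,1],[0,0,0,0,0,0.016,1],[0,0,0,0,0,0.016,1]]

```text
clock: 6.57
tcp_pos: [0.4595, -0.098, -0.0216]
orientation: [-2.213, -2.229, 0.001]
contact_force: [-0.2, -0.7, -1.0]
grip_width: -0.0001
```

Request:
apply_moves:
  plan:
    - [[0,0,0,0,0,0.006,1],[0,0,0,0,0,0.012,1],[0,0,0,0,0,0.012,1]]

```text
clock: 6.82
tcp_pos: [0.4595, -0.098, -0.0262]
orientation: [-2.213, -2.229, 0.0]
contact_force: [0.1, 0.8, -0.7]
grip_width: 0.0005
```

Request:
apply_moves:
  plan:
    - [[0,0,0,0,0,0.004,1],[0,0,0,0,0,0.006,1],[0,0,0,0,0,0.006,1]]

```text
clock: 7.07
tcp_pos: [0.4597, -0.098, -0.0283]
orientation: [-2.213, -2.229, 0.0]
contact_force: [0.7, 0.1, -0.1]
grip_width: 0.0001
```

```bash
python3 - <<'E'
from h import *
s=grab('scene'); o=r.get_obs(); print(o['tcp_pos'],o['contact_force'],o['joints']); g=s['pixels']
u0,v0=249,126
cv2.imwrite('pics/v7.png',cv2.convertScaleAbs(cv2.resize(g[v0:v0+80,u0:u0+80],None,fx=6,fy=6,interpolation=2),alpha=1.6))
E
```

```text
[ 0.45970114 -0.0980607  -0.02826764] [-0.10770644 -0.20455853  0.66267313] [-0.20713734  0.54682113  0.35074017  2.21033555 -0.42569064  0.44747974
  0.49113778]
```

View pics/v7.png

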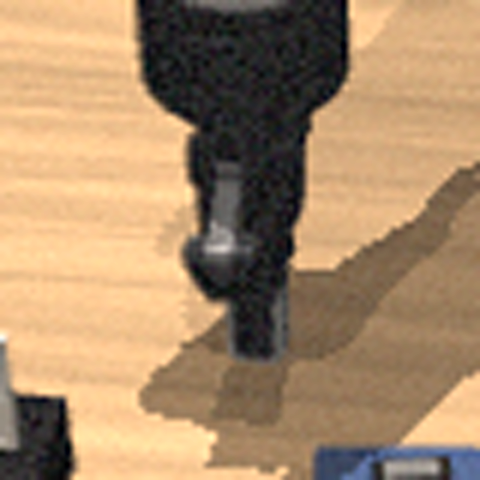

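```bash
python3 - <<'E'
from h import *
s=grab('scene')
for z in(0,.005,.01,.02): print(z,at(s,249+258/6,126+360/6,z))
print(proj(s,r.get_obs()['tcp_pos']))
E
```

```text
0 [ 0.46233003 -0.0957164   0.        ]
0.005 [ 0.46833118 -0.09436925  0.005     ]
0.01 [ 0.47433234 -0.0930221   0.01      ]
0.02 [ 0.48633465 -0.0903278   0.02      ]
[291.71166155 194.56233845]
```

Request:
apply_moves:
  plan:
    - [[0,0,0,0,0,0.005,1],[0,0,0,0,0,0.008,1],[0,0,0,0,0,0.008,1]]

```text
clock: 7.42
tcp_pos: [0.46, -0.098, -0.0307]
orientation: [-2.213, -2.229, -0.001]
contact_force: [-2.6, 2.1, 14.3]
grip_width: 0.0002
```

The bench is met at reported z ≈ -0.030, so the true tip height is the reported value plus 30 mm, and xy agrees within about 2 mm. I'll carry that offset and go back for relay B.

```bash
sed -i 's/np.array(\[x,y,z\])-o/np.array([x,y,z-.030])-o/' h.py; python3 - <<'E'
from h import *
mv(.46,-.098,.07,0.6); mv(.607,.056,.06,.6)
E
```

```text
t=7.42 turn [ 0.0002 -0.0003 -0.0011] shift [ 0.0002 -0.     -0.1766] rows>=1.7
t=7.42 turn [ 0.0002 -0.0003 -0.0011] shift [ 0.3826  0.3702 -0.1511] rows>=5.3
```

Request:
apply_moves:
  plan:
    - [[0,0,0,0,0,-0.1,0],[0,0,0,0,0,-0.17,0],[0,0,0,0.1,0.1,-0.17,0],[0,0,0,0.2,0.2,-0.17,0],[0,0,0,0.38,0.37,-0.15,0],[0,0,0,0.38,0.37,-0.15,0],[0,0,0,0.38,0.37,-0.15,0],[0,0,0,0.38,0.37,-0.15,0],[0,0,0,0.38,0.37,-0.15,0],[0,0,0,0.38,0.37,-0.15,0]]

```text
clock: 8.25
tcp_pos: [0.6059, 0.0545, 0.0281]
orientation: [-2.213, -2.23, 0.002]
contact_force: [-0.1, -1.1, -0.6]
grip_width: 0.0425
```

```bash
python3 - <<'E'
from h import *
mv(.607,.056,.009,.6)
E
```

```text
t=8.25 turn [-0.0004  0.0003 -0.0009] shift [0.0038 0.003  0.1227] rows>=1.2
```

Request:
apply_moves:
  plan:
    - [[0,0,0,0.004,0.003,0.06,0],[0,0,0,0.004,0.003,0.122,0],[0,0,0,0.004,0.003,0.122,0],[0,0,0,0.004,0.003,0.122,0],[0,0,0,0.004,0.003,0.122,1],[0,0,0,0.004,0.003,0.122,1],[0,0,0,0.004,0.003,0.122,1],[0,0,0,0.004,0.003,0.122,1],[0,0,0,0.004,0.003,0.122,1]]
  force: 30

```text
clock: 9.0
tcp_pos: [0.6088, 0.0562, -0.0186]
orientation: [2.213, 2.228, 0.003]
contact_force: [-2.9, -1.6, 6.5]
grip_width: 0.0123
```

```bash
python3 - <<'E'
from h import *
mv(.607,.056,.080,.6);mv(.5978,.2515,.080,13.8)
E
```

```text
t=9.00 turn [ 0.0007 -0.0001 -0.0012] shift [-0.0005 -0.0042 -0.1715] rows>=1.6
t=9.00 turn [ 0.0007  0.     -0.0745] shift [ 0.4884 -0.0238 -0.1715] rows>=5.0
```

Request:
apply_moves:
  plan:
    - [[0,0,0,0,0,-0.1,1],[0,0,0,0,0,-0.17,1],[0,0,-0.03,0.1,0,-0.17,1],[0,0,-0.074,0.2,-0.02,-0.17,1],[0,0,-0.074,0.3,-0.024,-0.17,1],[0,0,-0.074,0.4,-0.024,-0.17,1],[0,0,-0.074,0.49,-0.024,-0.17,1],[0,0,-0.074,0.49,-0.024,-0.17,1],[0,0,-0.074,0.49,-0.024,-0.17,1],[0,0,-0.074,0.49,-0.024,-0.17,1],[0,0,-0.074,0.49,-0.024,-0.17,1]]

```text
clock: 9.92
tcp_pos: [0.5972, 0.2506, 0.0481]
orientation: [1.942, 2.468, -0.001]
contact_force: [-0.0, -0.2, -0.5]
grip_width: 0.0119
```

```bash
python3 - <<'E'
from h import *
o=r.get_obs(); print(o['grip_width'],o['tcp_pos'],o['contact_force']);mv(.5978,.2515,.014,13.8)
E
```

```text
0.011944846074174204 [0.59716203 0.25057119 0.04810805] [-0.0066844  -0.21154754 -0.52996728]
t=9.92 turn [ 0.      0.0003 -0.001 ] shift [0.002  0.0021 0.1603] rows>=1.5
```

Request:
apply_moves:
  plan:
    - [[0,0,0,0,0,0.08,1],[0,0,0,0,0,0.14,1],[0,0,0,0,0,0.16,1],[0,0,0,0,0,0.162,1],[0,0,0,0,0,0.162,1],[0,0,0,0,0,0.162,0],[0,0,0,0,0,0.162,0],[0,0,0,0,0,0.162,0],[0,0,0,0,0,0.08,0],[0,0,0,0,0,0,0],[0,0,0,0,0,0,0],[0,0,0,0,0,0,0]]

```text
clock: 10.92
tcp_pos: [0.5986, 0.2533, 0.0503]
orientation: [1.939, 2.47, 0.007]
contact_force: [0.1, -0.2, -0.9]
grip_width: 0.043
```

```bash
python3 - <<'E'
from h import *
mv(.538,.050,.065,27.4)
E
```

```text
t=10.92 turn [ 0.0015 -0.0002 -0.0759] shift [-0.4577 -0.268   0.0365] rows>=5.1
```

Request:
apply_moves:
  plan:
    - [[0,0,-0.038,-0.1,-0.06,0.0,0],[0,0,-0.076,-0.2,-0.12,0.0,0],[0,0,-0.076,-0.3,-0.18,0.0,0],[0,0,-0.076,-0.4,-0.22,0.03,0],[0,0,-0.076,-0.457,-0.267,0.036,0],[0,0,-0.076,-0.457,-0.267,0.036,0],[0,0,-0.076,-0.457,-0.267,0.036,0],[0,0,-0.076,-0.457,-0.267,0.036,0],[0,0,-0.076,-0.457,-0.267,0.036,0]]

```text
clock: 11.67
tcp_pos: [0.537, 0.0516, 0.0332]
orientation: [-1.628, -2.686, -0.001]
contact_force: [-0.1, 0.3, -0.3]
grip_width: 0.0429
```

```bash
python3 - <<'E'
from h import *
mv(.538,.050,.010,27.4)
E
```

```text
t=11.67 turn [ 0.0002 -0.0002  0.0008] shift [-0.0047  0.0003  0.133 ] rows>=1.3
```

Request:
apply_moves:
  plan:
    - [[0,0,0,-0.004,0,0.06,0],[0,0,0,-0.004,0,0.132,0],[0,0,0,-0.004,0,0.132,0],[0,0,0,-0.004,0,0.132,0],[0,0,0,-0.004,0,0.132,1],[0,0,0,-0.004,0,0.132,1],[0,0,0,-0.004,0,0.132,1],[0,0,0,-0.004,0,0.132,1],[0,0,0,-0.004,0,0.132,1]]
  force: 30

```text
clock: 12.42
tcp_pos: [0.5385, 0.0488, -0.018]
orientation: [1.63, 2.683, 0.004]
contact_force: [-0.3, 1.3, 7.8]
grip_width: 0.0119
```

```bash
python3 - <<'E'
from h import *
mv(.538,.050,.080,27.4);mv(.6097,.2029,.080,13.8)
E
```

```text
t=12.42 turn [0.0009 0.0001 0.0002] shift [ 0.0032  0.0007 -0.1699] rows>=1.6
t=12.42 turn [ 0.0009 -0.      0.0757] shift [ 0.2599  0.3359 -0.169 ] rows>=4.4
```

Request:
apply_moves:
  plan:
    - [[0,0,0,0,0,-0.1,1],[0,0,0,0,0,-0.17,1],[0,0,0.038,0.06,0.08,-0.17,1],[0,0,0.076,0.12,0.16,-0.17,1],[0,0,0.076,0.18,0.24,-0.17,1],[0,0,0.076,0.26,0.335,-0.17,1],[0,0,0.076,0.26,0.335,-0.17,1],[0,0,0.076,0.26,0.335,-0.17,1],[0,0,0.076,0.26,0.335,-0.17,1],[0,0,0.076,0.26,0.335,-0.17,1]]

```text
clock: 13.25
tcp_pos: [0.6079, 0.2004, 0.0487]
orientation: [1.942, 2.469, -0.002]
contact_force: [0.2, -0.2, -0.1]
grip_width: 0.012
```

```bash
python3 - <<'E'
from h import *
o=r.get_obs(); print(o['grip_width'],o['tcp_pos'],o['contact_force']);mv(.6097,.2029,.0145,13.8)
E
```

```text
0.012019299352286416 [0.60789786 0.2004437  0.04873206] [ 0.24611955 -0.16848488 -0.108037  ]
t=13.25 turn [-0.0002  0.0003 -0.0008] shift [0.005  0.0059 0.1606] rows>=1.5
```

Request:
apply_moves:
  plan:
    - [[0,0,0,0,0,0.08,1],[0,0,0,0,0,0.14,1],[0,0,0,0,0,0.16,1],[0,0,0,0,0,0.162,1],[0,0,0,0,0,0.162,1],[0,0,0,0,0,0.162,0],[0,0,0,0,0,0.162,0],[0,0,0,0,0,0.162,0],[0,0,0,0,0,0.08,0],[0,0,0,0,0,0,0],[0,0,0,-0.3,-0.07,-0.05,0],[0,0,0,-0.6,-0.14,-0.1,0]]

```text
clock: 14.25
tcp_pos: [0.6106, 0.1232, 0.0643]
orientation: [1.93, 2.477, 0.007]
contact_force: [0.6, -1.2, 0.4]
grip_width: 0.0426
```

```bash
python3 - <<'E'
from h import *
print(r.get_obs()['tcp_pos']); mv(.559,-.2017,.12,0)
E
```

```text
[0.61058872 0.12319819 0.06427863]
t=14.25 turn [ 0.0014 -0.0007  0.0785] shift [-0.7561 -0.3231 -0.0671] rows>=7.9
```

Both relays are released. Before reaching for the holder, I'll check the bin and mat and fix the holder's top edge from both views.

```bash
python3 - <<'E'
from h import *
np.set_printoptions(precision=4,suppress=True)
s=grab('scene'); f=grab('top')
for u,v in((32,40),(130,46),(81,43)): print('scene edge',at(s,205+(u+.5)/2.85-.5,165+(v+.5)/2.85-.5,.08))
im=f['pixels']; hsv=cv2.cvtColor(im,cv2.COLOR_BGR2HSV); g=im.min(2)
for th in(100,140,170):
    m=np.zeros_like(g); m[205:245,385:455]=(g[205:245,385:455]>th)
    ys,xs=np.nonzero(m); vx,vy,x0,y0=cv2.fitLine(np.column_stack([xs,ys]).astype(np.float32),cv2.DIST_L2,0,.01,.01).ravel()
    a,b=[at(f,u,y0+(u-x0)*vy/vx,.08) for u in(xs.min(),xs.max())]; d=a-b
    print(th,len(xs),xs.min(),xs.max(),'mid',(a+b)/2,'len',np.linalg.norm(d),'perp yaw',np.degrees(np.arctan2(d[1],d[0]))-90)
a=cv2.resize(f['pixels'][165:275,180:360],None,fx=3,fy=3,interpolation=2); b=cv2.resize(f['pixels'][205:245,385:455],(540,309),interpolation=2)
cv2.imwrite('pics/v8.png',cv2.convertScaleAbs(cv2.resize(np.vstack([a[:290],b]),None,fx=.95,fy=.95),alpha=1.5))
E
```

```text
scene edge [ 0.5566 -0.2375  0.08  ]
scene edge [ 0.5536 -0.1635  0.08  ]
scene edge [ 0.5551 -0.2002  0.08  ]
100 146 386 437 mid [ 0.554  -0.1847  0.08  ] len 0.10966976196538024 perp yaw 12.4603412096602
140 120 402 437 mid [ 0.5592 -0.2013  0.08  ] len 0.0732737419653514 perp yaw 0.12228385956287013
170 103 403 436 mid [ 0.5592 -0.2013  0.08  ] len 0.0690811035317124 perp yaw 0.015339293818257715
```

View pics/v8.png

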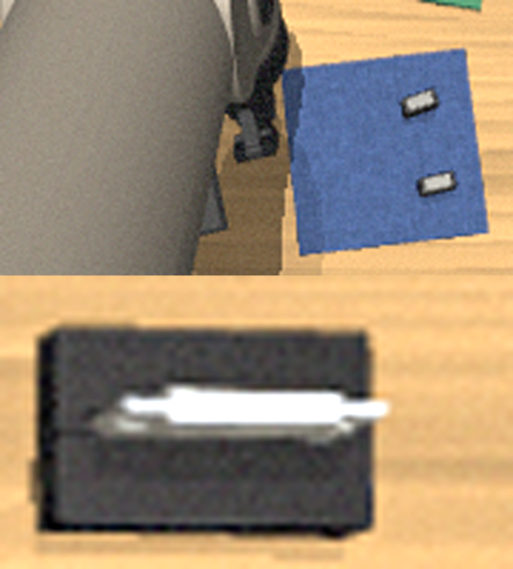

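The top half shows exactly two relays left on the mat, at (420,101) and (437,183), with the arm covering the bin. The bottom half shows the holder's grip bar at (255,408), square to the rack. Both views put it near (0.558, -0.201) with a yaw of about 0-2°. Going there.

Request:
apply_moves:
  plan:
    - [[0,0,0.04,-0.1,-0.04,-0.06,0],[0,0,0.08,-0.75,-0.325,-0.067,0],[0,0,0.08,-0.75,-0.325,-0.067,0],[0,0,0.08,-0.75,-0.325,-0.067,0],[0,0,0.08,-0.75,-0.325,-0.067,0],[0,0,0.08,-0.75,-0.325,-0.067,0],[0,0,0.08,-0.75,-0.325,-0.067,0],[0,0,0.08,-0.75,-0.325,-0.067,0],[0,0,0.08,-0.75,-0.325,-0.067,0],[0,0,0.08,-0.75,-0.325,-0.067,0],[0,0,0.08,-0.75,-0.325,-0.067,0],[0,0,0.08,-0.75,-0.325,-0.067,0]]

```text
clock: 15.35
tcp_pos: [0.5546, -0.2005, 0.0886]
orientation: [-2.231, -2.21, -0.001]
contact_force: [0.6, 0.1, 0.8]
grip_width: 0.0427
```

```bash
python3 - <<'E'
from h import *
print(r.get_obs()['tcp_pos']); mv(.5575,-.201,.050,1)
f=grab('top'); g=cv2.resize(f['pixels'][165:275,170:260],None,fx=5,fy=5,interpolation=2); cv2.imwrite('pics/v9.png',cv2.convertScaleAbs(g,alpha=1.5))
E
```

```text
[ 0.5546047  -0.2005089   0.08859707]
t=15.35 turn [-0.     -0.0003 -0.0085] shift [-0.0013  0.0073  0.1715] rows>=1.6
```

View pics/v9.png

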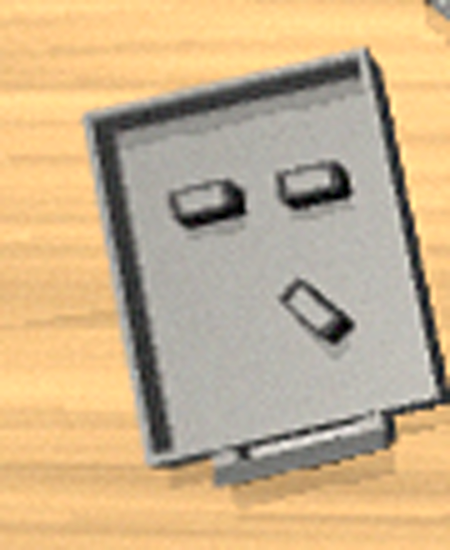

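The picture shows three upright relays in the bin, at (207,202), (314,185) and (318,312), and the label slot at about (310,437). Now gripping the holder's bar.

Request:
apply_moves:
  plan:
    - [[0,0,-0.008,0,0.007,0.08,0],[0,0,-0.008,0,0.007,0.15,0],[0,0,-0.008,0,0.007,0.17,0],[0,0,-0.008,0,0.007,0.17,0],[0,0,-0.008,0,0.007,0.17,0],[0,0,-0.008,0,0.007,0.17,1],[0,0,-0.008,0,0.007,0.17,1],[0,0,-0.008,0,0.007,0.17,1],[0,0,-0.008,0,0.007,0.17,1],[0,0,-0.008,0,0.007,0.17,1],[0,0,-0.008,0,0.007,0.17,1]]
  force: 70

```text
clock: 16.32
tcp_pos: [0.558, -0.2027, 0.0223]
orientation: [2.205, 2.235, 0.003]
contact_force: [-1.0, 0.6, 6.8]
grip_width: 0.0088
```

```bash
python3 - <<'E'
from h import *
np.set_printoptions(precision=4,suppress=True)
o=r.get_obs(); print(o['grip_width'],o['tcp_pos'],o['contact_force'],o['moment'])
f=grab('top')
uv=(np.array([[85,115],[368,49],[446,400],[150,467]])+.5)/5-.5+[170,165]
W=np.array([at(f,*p,.038) for p in uv])[:,:2]
M=np.array([[80,65],[80,-65],[-80,-65],[-80,65]])/1000
c=W.mean(0); H=M.T@(W-c); a=np.arctan2(H[0,1]-H[1,0],H[0,0]+H[1,1]); Rm=np.array([[np.cos(a),-np.sin(a)],[np.sin(a),np.cos(a)]])
print('bin',c,np.degrees(a),'res',W-c-M@Rm.T); print('seat',c+Rm@[-.08325,0])
# lip front top edge ends (38 high)
for p in((213,482),(392,440)): print('lip',Rm.T@(at(f,*((np.array(p)+.5)/5-.5+[170,165]),.034)[:2]-c))
E
```

```text
0.00876853414331725 [ 0.558  -0.2027  0.0223] [-1.0002  0.6465  6.7865] [ 0.1937  0.2635 -0.0462]
bin [0.5744 0.221 ] 14.090168356264165 res [[ 0.0002  0.0001]
 [-0.0002  0.0005]
 [-0.0005 -0.0011]
 [ 0.0004  0.0005]]
seat [0.4937 0.2008]
lip [-0.0917  0.0408]
lip [-0.0918 -0.0389]
```

Gripped; the reading of 8.8 mm on the 10 mm bar matches the relays' offset of about -1 mm. The refit of the bin gives seat (0.4937, 0.2008) and yaw 14.1°, with residuals ≤1 mm. Lift first, then carry.

Request:
apply_moves:
  plan:
    - [[0,0,0,0,0,-0.03,1],[0,0,0,0,0,-0.08,1],[0,0,0,0,0,-0.14,1],[0,0,0,0,0,-0.18,1],[0,0,0,0,0,-0.18,1],[0,0,0,0,0,-0.18,1]]

```text
clock: 16.87
tcp_pos: [0.5575, -0.2025, 0.0941]
orientation: [2.205, 2.235, 0.002]
contact_force: [-0.3, -0.3, -0.4]
grip_width: 0.009
```

```bash
python3 - <<'E'
from h import *
o=r.get_obs(); print(o['grip_width'],o['tcp_pos'],o['contact_force'],o['moment'])
a=np.radians(14.1); ex=np.array([np.cos(a),np.sin(a)]); ey=np.array([-ex[1],ex[0]])
g=np.array([.4937,.2008])-.0015*ey-.0015*ex; print('goal',g); mv(*g,.105,14.1)
E
```

```text
0.008987609558030189 [ 0.55750208 -0.2025147   0.0941478 ] [-0.25650253 -0.30854408 -0.37732661] [-0.00690752  0.0084764  -0.01942746]
goal [0.49261061 0.19897977]
t=16.87 turn [ 0.0007  0.0002 -0.074 ] shift [ 1.0059 -0.1486  0.0473] rows>=9.8
```

Request:
apply_moves:
  plan:
    - [[0,0,0,0.08,0,0,1],[0,0,-0.02,0.2,-0.03,0,1],[0,0,-0.04,0.3,-0.05,0,1],[0,0,-0.074,0.4,-0.06,0,1],[0,0,-0.074,0.5,-0.08,0,1],[0,0,-0.074,0.6,-0.09,0,1],[0,0,-0.074,0.7,-0.1,0,1],[0,0,-0.074,0.8,-0.12,0,1],[0,0,-0.074,0.9,-0.13,0,1],[0,0,-0.074,0.96,-0.15,0,1],[0,0,-0.074,1.0,-0.149,0.02,1],[0,0,-0.074,1.0,-0.149,0.02,1]]

```text
clock: 17.87
tcp_pos: [0.49, 0.2008, 0.0828]
orientation: [-1.923, -2.482, 0.002]
contact_force: [0.4, -0.7, -1.2]
grip_width: 0.0089
```

Request:
apply_moves:
  plan:
    - [[0,0,0,0,0,0,1],[0,0,0,0,0,0,1],[0,0,0,0,0,0,1]]

```text
clock: 18.12
tcp_pos: [0.4923, 0.1945, 0.0845]
orientation: [1.936, 2.474, -0.002]
contact_force: [-0.3, -0.8, -0.8]
grip_width: 0.0089
```

```bash
python3 - <<'E'
from h import *
np.set_printoptions(precision=4,suppress=True)
o=r.get_obs(); print(o['grip_width'],o['tcp_pos'],o['contact_force'],o['moment']); mv(.4926,.199,.105,14.1)
s=grab('scene'); p=o['tcp_pos']; a=np.radians(14.1); ex=np.array([np.cos(a),np.sin(a),0]); ey=np.array([-ex[1],ex[0],0])
# predicted plate top corners (28 below bar top..): shoulder z = tcp_true-.022
sh=np.array([p[0],p[1],p[2]+.03-.022]); c0=sh+.0015*ey
for n,q in(('TL',c0-.037*ey+[0,0,.05]),('TR',c0+.037*ey+[0,0,.05]),('tongueL',c0-.025*ey-[0,0,.022]),('tongueR',c0+.025*ey-[0,0,.022])): print(n,proj(s,q))
u,v=proj(s,sh).astype(int); u0,v0=u-40,v-45; print(u0,v0)
g=cv2.convertScaleAbs(cv2.resize(s['pixels'][v0:v0+80,u0:u0+80],None,fx=7,fy=7,interpolation=2),alpha=1.5); cv2.imwrite('pics/v10.png',g)
E
```

```text
0.008930336417524172 [0.4923 0.1945 0.0845] [-0.2966 -0.8328 -0.8108] [ 0.0063 -0.0354  0.063 ]
t=18.12 turn [-0.0002  0.0003 -0.001 ] shift [0.0107 0.0035 0.0238] rows>=0.3
TL [411.0236 154.3124]
TR [446.4228 152.269 ]
tongueL [412.7001 181.9335]
tongueR [435.6292 180.4262]
384 127
```

View pics/v10.png

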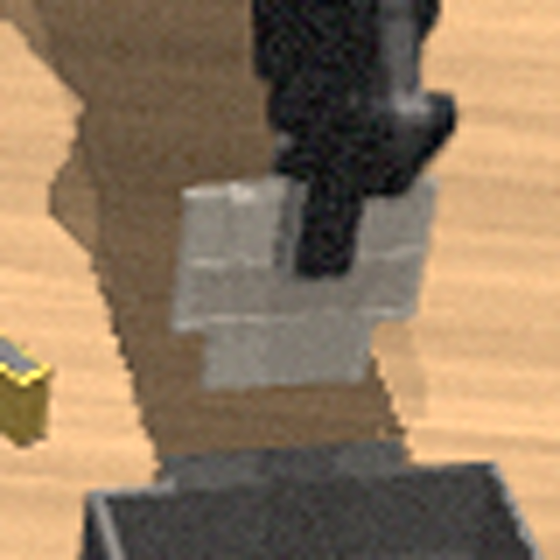

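The holder is held upright, with plate corners at picture (185,190) and (438,180) and tongue corners at (203,388) and (365,380). All are within about 0.8 px of my prediction, so the grasp and height offset are confirmed. Next I align and go down to just above the rim.

Request:
apply_moves:
  plan:
    - [[0,0,0,0.01,0.003,0,1],[0,0,0,0.01,0.003,0.03,1],[0,0,0,0.01,0.003,0.06,1],[0,0,0,0.01,0.003,0.07,1],[0,0,0,0.01,0.003,0.07,1],[0,0,0,0.01,0.003,0.07,1]]

```text
clock: 18.67
tcp_pos: [0.4916, 0.2006, 0.056]
orientation: [-1.932, -2.477, 0.002]
contact_force: [0.4, 0.6, -0.3]
grip_width: 0.0087
```

```bash
python3 - <<'E'
from h import *
o=r.get_obs(); print(o['tcp_pos'],o['contact_force'],o['moment']); mv(.4926,.199,.078,14.1)
E
```

```text
[0.491625   0.2005683  0.05604486] [ 0.38350603  0.62674309 -0.3170065 ] [ 0.02025879  0.00167964 -0.00073407]
t=18.67 turn [-0.0005  0.0002 -0.0001] shift [-0.0044  0.0014  0.0201] rows>=0.2
```

Request:
apply_moves:
  plan:
    - [[0,0,0,-0.003,0.001,0,1],[0,0,0,-0.003,0.001,0,1],[0,0,0,-0.003,0.001,0.005,1],[0,0,0,-0.003,0.001,0.01,1],[0,0,0,-0.003,0.001,0.015,1],[0,0,0,-0.003,0.001,0.02,1],[0,0,0,-0.003,0.001,0.02,1],[0,0,0,-0.003,0.001,0.02,1]]

```text
clock: 19.33
tcp_pos: [0.4926, 0.1999, 0.0486]
orientation: [-1.932, -2.477, 0.001]
contact_force: [0.0, 0.2, -0.9]
grip_width: 0.0088
```

```bash
python3 - <<'E'
from h import *
o=r.get_obs(); print(o['tcp_pos'],o['contact_force'],o['moment']); mv(.4926,.199,.078,14.1)
E
```

```text
[0.49260892 0.19985012 0.04857288] [ 0.01539897  0.21635447 -0.90520019] [ 0.03814928 -0.00988686  0.03461934]
t=19.33 turn [-0.0001  0.      0.    ] shift [-0.0021 -0.0005  0.0014] rows>=0.0
```

Request:
apply_moves:
  plan:
    - [[0,0,0,-0.001,0,0.004,1],[0,0,0,-0.001,0,0.008,1],[0,0,0,-0.001,0,0.012,1],[0,0,0,-0.001,0,0.016,1],[0,0,0,-0.001,0,0.016,1]]

```text
clock: 19.75
tcp_pos: [0.4929, 0.1995, 0.0421]
orientation: [1.932, 2.477, 0.0]
contact_force: [0.2, 0.5, -0.7]
grip_width: 0.0089
```

```bash
python3 - <<'E'
from h import *
o=r.get_obs(); print(o['tcp_pos'],o['contact_force'],o['moment'])
E
```

```text
[0.49293129 0.19952913 0.04209034] [ 0.2079166   0.45550685 -0.71712347] [ 0.04891807 -0.20120434 -0.02506056]
```

Request:
apply_moves:
  plan:
    - [[0,0,0,0,0,0.004,1],[0,0,0,0,0,0.008,1],[0,0,0,0,0,0.012,1],[0,0,0,0,0,0.016,1],[0,0,0,0,0,0.016,1]]

```text
clock: 20.17
tcp_pos: [0.4929, 0.1995, 0.0357]
orientation: [1.932, 2.477, -0.0]
contact_force: [0.5, -0.7, -1.0]
grip_width: 0.0088
```

```bash
python3 - <<'E'
from h import *
o=r.get_obs(); print(o['tcp_pos'],o['contact_force'],o['moment'])
E
```

```text
[0.49288142 0.19953159 0.03567181] [ 0.52923395 -0.73136024 -0.95498267] [ 0.02210582 -0.20375736  0.00824749]
```

Request:
apply_moves:
  plan:
    - [[0,0,0,0,0,0.004,1],[0,0,0,0,0,0.008,1],[0,0,0,0,0,0.012,1],[0,0,0,0,0,0.016,1],[0,0,0,0,0,0.016,1]]

```text
clock: 20.58
tcp_pos: [0.4929, 0.1995, 0.0293]
orientation: [1.932, 2.477, -0.0]
contact_force: [0.3, 0.5, -1.5]
grip_width: 0.0085
```

Request:
apply_moves:
  plan:
    - [[0,0,0,0,0,0.002,1],[0,0,0,0,0,0.004,1],[0,0,0,0,0,0.006,1],[0,0,0,0,0,0.006,1]]

```text
clock: 20.92
tcp_pos: [0.4929, 0.1995, 0.0273]
orientation: [-1.932, -2.477, -0.0]
contact_force: [-0.5, -0.6, 3.8]
grip_width: 0.0088
```

```bash
python3 - <<'E'
from h import *
o=r.get_obs(); print(o['tcp_pos'],o['contact_force'],o['moment'])
E
```

```text
[0.49294903 0.19950905 0.02730829] [-0.48075683 -0.62590261  3.75958666] [-0.03588778  0.04270176 -0.01986909]
```

The spring was met at about z 0.028, as predicted, with around 4 N. So the tongue is in the slot. Pressing on slowly.

Request:
apply_moves:
  plan:
    - [[0,0,0,0,0,0.002,1],[0,0,0,0,0,0.004,1],[0,0,0,0,0,0.006,1],[0,0,0,0,0,0.008,1],[0,0,0,0,0,0.008,1]]

```text
clock: 21.33
tcp_pos: [0.493, 0.1996, 0.0241]
orientation: [1.932, 2.477, 0.0]
contact_force: [-0.9, -0.5, 5.5]
grip_width: 0.0089
```

Request:
apply_moves:
  plan:
    - [[0,0,0,0,0,0.002,1],[0,0,0,0,0,0.003,1],[0,0,0,0,0,0.003,1]]

```text
clock: 21.58
tcp_pos: [0.493, 0.1996, 0.023]
orientation: [1.932, 2.477, 0.001]
contact_force: [-1.9, -1.5, 6.6]
grip_width: 0.0089
```

Request:
apply_moves:
  plan:
    - [[0,0,0,0,0,0.002,1],[0,0,0,0,0,0.003,1],[0,0,0,0,0,0.003,1]]

```text
clock: 21.83
tcp_pos: [0.4931, 0.1997, 0.0222]
orientation: [-1.932, -2.477, -0.001]
contact_force: [-3.0, -0.8, 11.6]
grip_width: 0.009
```

The force has jumped beyond the spring's slope, so the stops are being reached. A touch more confirms it, with a firmer grip.

Request:
apply_moves:
  plan:
    - [[0,0,0,0,0,0.001,1],[0,0,0,0,0,0.002,1],[0,0,0,0,0,0.002,1],[0,0,0,0,0,0.002,1]]
  force: 90

```text
clock: 22.17
tcp_pos: [0.4932, 0.1997, 0.0222]
orientation: [-1.932, -2.477, -0.001]
contact_force: [-4.3, -1.9, 19.5]
grip_width: 0.0086
```

Request:
apply_moves:
  plan:
    - [[0,0,0,0,0,0.001,1],[0,0,0,0,0,0.002,1],[0,0,0,0,0,0.002,1],[0,0,0,0,0,0.002,1]]

```text
clock: 22.5
tcp_pos: [0.4933, 0.1998, 0.0221]
orientation: [-1.932, -2.476, -0.002]
contact_force: [-6.1, -2.6, 28.5]
grip_width: 0.0085
```

Request:
apply_moves:
  plan:
    - [[0,0,0,0,-0.001,-0.001,1],[0,0,0,0,-0.001,-0.001,1],[0,0,0,0,-0.001,-0.001,1],[0,0,0,0,-0.001,-0.001,1]]

```text
clock: 22.83
tcp_pos: [0.4932, 0.1997, 0.0221]
orientation: [-1.932, -2.477, -0.003]
contact_force: [-4.9, -1.9, 23.7]
grip_width: 0.0079
```

```bash
python3 - <<'E'
from h import *
np.set_printoptions(precision=4,suppress=True)
def st():
    o=r.get_obs(); print(o['clock'],o['tcp_pos'],o['contact_force'],o['moment'],o['grip_width'])
st(); s=grab('scene'); p=r.get_obs()['tcp_pos']; a=np.radians(14.1); ey=np.array([-np.sin(a),np.cos(a),0])
im=s['pixels']; hsv=cv2.cvtColor(im,cv2.COLOR_BGR2HSV)
# plate top corners: predicted when home vs bright low-saturation mask
c0=np.array([.4937,.2008,.08]); print('pred top corners',proj(s,c0-.037*ey),proj(s,c0+.037*ey))
u,v=proj(s,c0).astype(int); m=((hsv[...,1]<45)&(im.min(2)>75)).astype(np.uint8); w=np.zeros_like(m); w[v-12:v+12,u-28:u+28]=m[v-12:v+12,u-28:u+28]
n,l,stt,_=cv2.connectedComponentsWithStats(w); print(stt[1:][stt[1:,4]>20])
# black relays in the bin: dark blobs on bin floor region
q=np.array([proj(s,[.5744+x*np.cos(a)-y*np.sin(a),.221+x*np.sin(a)+y*np.cos(a),.02]) for x,y in((72,56),(72,-56),(-60,-56),(-60,56)) for x,y in((x/1000,y/1000),)]).astype(np.int32)
k=np.zeros_like(m); cv2.fillPoly(k,[q],1); d=((im.max(2)<28)&(k>0)).astype(np.uint8); n,l,t,ce=cv2.connectedComponentsWithStats(d); print('dark',[(t[i,4],ce[i].round()) for i in range(1,n) if t[i,4]>20])
st()
E
```

```text
22.8333 [0.4932 0.1997 0.0221] [-4.8696 -1.8521 23.7002] [-0.5264  1.1496  0.0668] 0.00787468799619045
pred top corners [409.9558 179.496 ] [444.0954 177.2784]
[[409 177  14  13 137]
 [433 177  11  13  64]]
dark [(np.int32(110), array([423., 220.])), (np.int32(111), array([425., 239.])), (np.int32(121), array([448., 239.]))]
22.8833 [0.4932 0.1997 0.0221] [-4.5975 -2.6363 22.366 ] [-0.4592  1.1874  0.0243] 0.008364843967979214
```

```bash
python3 -c "
from bench import r
print(r.hand_in()); o=r.get_obs(); print(o['clock'],o['tcp_pos'],o['contact_force'])"
```

```text
the job is handed in; nothing more can be done
None
the job is handed in; nothing more can be done
```

The job is handed in at about 23 s of robot time. By my last checks the bin holds exactly three relays, two are left on the mat, and the label holder is pressed fully home and still held.

**What I did:** I moved the two relays nearest the bin, then took the holder from its rack. I slid its tongue into the slot in small steps, feeling the force at each. The yellow look-alike and the bystanders were left alone.

**Last checks:**
- **Relays:** the last image shows three separate dark blobs in the bin. An earlier view showed all three standing upright, and two left on the mat.
- **Spring:** it was met at the predicted height with about 4 N.
- **Seating:** the holder stopped hard at z = 0.0222, within 0.1 mm of its height on the rack, where its shoulders sit equally high. Pressing 0.8 mm further raised the force from 19.5 to 28.5 N but moved it only 0.1 mm.
- **Hold:** I handed in at a steady 22–24 N downward press, 90 N grip. The plate's top corners in the scene view are within about 2 px of where they should be when home.

**What disagreed or failed:**
- **Tool height:** the reported height reads about 30 mm too low, so my first relay grasp closed on air and moved nothing. A gentle touch on the bench (about 14 N) gave the offset, and I used it from then on.
- **Side load:** about 5 N sideways and about 1.2 Nm of moment remained in the final press. I left it.
- **Pictures:** I viewed 12, two over the budget.

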